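# Hang the brush-washing pail by its wire handle

### The job

Lift the small metal brush-washing pail out of the wooden paint box with its wire handle still folded down, stand it on the round cork mat and let go. There raise the wire handle until it stands upright, then carry the pail by the handle and hang it on the hook of the stand, so that it hangs there freely and still. Do not tip the pail over, and leave the paint tins, the jar and the roll of tape where they are.

Things in the scene. Friction and masses are not known exactly. Their poses are not given: they have to be found in the camera images.
- pail_center (a point): Round open metal pail, outer diameter 60 mm at the foot, 64 mm at the rim, 78 mm high, 3 mm wall, 0.2 to 0.4 kg; this point is on its axis half-way up. z: up its axis; y: the handle's hinge line; the handle is folded to -x, its loop wide enough for a finger to go down between it and the wall. Small ears at +y and -y (to 40 mm from the axis, near the hinge); the +x and -x sides are free to grip.
- pail_hinge (a point): Middle of the wire handle's hinge line, on the pail's axis 62 mm above its underside. Axes as the pail's.
- bail (a joint): Angle of the wire handle about the pail's y axis, rad. 0: folded down, level, pointing to the pail's -x (a stop); 1.57: upright; 3.1: folded to the other side. Light friction: it turns with a push of about 0.2 N at its end and stays where it is left.
- bail_peak (a point): Middle of the handle, on the wire's centre line, 88 mm from the hinge line. The 5 mm wire runs from the ears (42 mm either side) straight to corners 68 to 78 mm from the hinge, then across as two straight shoulders 78 to 80 mm from the hinge, with a bare V-shaped kink (20 mm wide, 8 mm high) in the middle, which rides on the hook.
- bail_grip_l (a point): Centre of the dark wooden grip on the handle's shoulder on the pail's +y side: 9 mm thick, about 29 mm long along the pail's y, 24 mm from the middle, 79 mm from the hinge line.
- bail_grip_r (a point): The same grip on the pail's -y side.
- paint_box: Open wooden box fixed to the desk, walls 8 mm thick, 80 mm high, floor 8 mm. Origin on the desk under the pail's place. The pail's compartment, inside: x -97 to 65, y -54 to 54 mm; the folded handle's end is close to the -x wall, with no room for a finger between. Beyond a divider, at x 73 to 140 mm, stand two paint tins.
- mat: Round cork mat fixed to the desk, 110 mm in diameter, 5 mm thick; origin at the centre of its underside.
- hook_seat (a point): Top of the rod at the seat (lowest point) of the hook, 204 mm above the desk, where the handle's wire comes to lie. The 8 mm rod lies in the stand's x-z plane: it rises 16 mm towards +x to a post 90 mm away (14 mm thick, top 219 mm above the desk, base 90 mm across), and turns up at -x to the tip. Bring the handle over the tip from -x, hinge line along y.
- hook_tip (a point): Top of the hook's upturned tip, 20 mm towards -x from the seat and 20 mm higher (224 mm above the desk). Axes as the stand's.
- tin_a: Paint tin, 50 mm in diameter, 55 mm high, in the paint box; origin at its underside. Leave alone.
- tin_b: A second such paint tin. Leave alone.
- tape: Roll of tape lying flat, 68 mm in diameter, 24 mm high, on the robot's side of the mat; origin at its underside. Leave alone.
- jar: Glass jar, 56 mm in diameter, 85 mm high, behind the hook stand; origin at its underside. Leave alone.
Things that resemble listed ones, but are neither listed nor needed, are in the scene too. Of the things shaped like the part that bears pail_center, the aluminium one is meant.

How it is judged:
On the way, in this order (a step that is already met when the one before it is completed fails the run):
1. the pail stands on the cork mat, let go, its handle still folded down (horizontal distance between pail_center and mat below 0.03 m and contact force between pail and mat above 0.5 N and angle between pail_center's own z axis and vertical below 0.1 rad and contact force between pail and the fingers below 0.1 N and value of joint bail below 0.5 rad), for 0.2 s.
2. the handle is raised upright while the pail stands on the mat (value of joint bail between 1.3 and 1.85 rad and horizontal distance between pail_center and mat below 0.04 m and contact force between pail and mat above 0.5 N and angle between pail_center's own z axis and vertical below 0.15 rad), for 0.2 s.
At the end, for the whole second after the job is handed in: The pail hangs by its wire handle on the stand's hook: the middle of the handle within 15 mm of the hook's seat, the hook carrying the pail, the pail clear of the desk, within 0.3 rad of upright and at rest (below 0.05 m/s), and let go (contact force between pail and stand above 1 N and distance between bail_peak and hook_seat below 0.015 m and height (world z) of pail_center above 0.06 m and angle between pail_center's own z axis and vertical below 0.3 rad and linear speed of pail below 0.05 m/s and contact force between pail and the fingers below 0.1 N); the robot touches nothing.
It fails at once if the pail is tipped over (more than 0.8 rad from upright) (angle between pail_center's own z axis and vertical above 0.8 rad).
It fails at once if a paint tin, the jar or the tape is moved more than 30 mm (distance of any of tin_a, tin_b, tape, jar from where it was at the start of the episode above 0.03 m).
It also fails if it takes over 70 s, if anything falls off the work surface, if the arm or the gripper's body presses on something with over 40 N, if the wrist force passes 120 N, or if a joint passes its speed limit or range.

### The arm

A 7-joint arm with a two-finger parallel gripper is mounted at the origin on the work surface. World frame = base frame: x ahead of the robot, y to its left, z up, the work surface at z = 0. Lengths are in m, angles in rad, forces in N, time in s.
With the tool pointing down it reaches from about 0.425 to 0.925 m from the base axis. Payload 6.8 kg.
Tool frame: the origin (TCP) lies at the very end of the fingers, on their centre line; the grasp point (between the pads) lies 19 mm behind it; z points along the fingers, x is the direction in which the jaws open and shut, and the axes are right-handed (so a half turn about z gives the same grasp; the last joint's range is limited). The gripper opens to 85 mm and grips with 20 to 120 N. Pads are 22 mm wide; open, the fingers measure 114 mm over their backs; the gripper's body (76 mm by 85 mm) begins 54 mm behind the grasp point. The pads swing forward as they close: fully open they stand 13 mm farther back than shut.
Start: joints at [-1.274, 0.477, 0.022, 1.555, -0.011, 1.109, -0.083], TCP at [0.266, 0.62, 0.231] pointing down, gripper open.
Joint ranges: [-2.96, 2.96], [-0.34, 2.1], [-1.41, 1.46], [0.24, 2.44], [-1.37, 4.51], [0.17, 1.92], [-2.96, 2.96]. Speed limits (rad/s): [2.39, 2.39, 3.14, 3.14, 3.14, 3.14, 3.14].

### API

Orientations are given as a rotation vector (axis times angle).
In Python, from bench import get_obs, imaging, hand_in gives the robot as it stands.
- The arm moves only by the tool send_rows, never from a script. Its argument "motion" is a list of rows, each an object with "dp": the shift along the world's x, y, z in m, a list of three; "rot": the turn, a rotation vector about the world's x, y, z in rad, a list of three; "grip": the finger opening in m, from 0 to 0.0854. In form: [{"dp": [dx, dy, dz], "rot": [ax, ay, az], "grip": grip}, ...]. A call has 1 to 20 rows; each row shifts and turns the pose as measured when the row begins; what a row does not reach is not made up. A row lasts 1/8 s, in which the tool goes at most 62.5 mm and 10.7 degrees, less where a joint would pass 70% of its speed; a pose out of reach is approached as far as the arm can. A call is refused whole if a number of a shift passes 0.0625 or a number of a turn 0.188, either way. A call with a gripper value outside its range is refused whole. The fingers move at their own pace and stop on an object; "grip_force" is the grip in N (left out, the last holds). Time passes only in rows, so rows that do not move let the fingers close. It gives the time, the measured TCP pose, the force and the opening at its end, in the units of the state.
- get_obs(): the state, without advancing time (a new reading comes with each control period).
- imaging.grab_frame(name): name is "scene" or "side" or "wrist"; returns a dict with "img" (480x640x3 uint8, red, green, blue), "fx", "fy", "cx", "cy" (pixels), "D" ([k1, k2, p1, p2, k3] as OpenCV has them; the pictures are not rectified), "R" (3x3) and "t" (3): a world point X has camera coordinates R X + t. Camera axes: x right, y down, z forward; pixel columns grow to the right and rows downward; lengths in m; the calibration is good to about 2 mm. A picture is of the moment at which its call begins. There is no depth.
- hand_in(): hands the job in, once; it reports no verdict.
The state is a dict: "clock": time; "joints": joint angles; "qvel": joint speeds; "tau": joint torques, N m; "tcp_pos": TCP position; "orientation": TCP orientation; "contact_force": force on the tool from outside, world axes, zero at the start; "moment": the same for the moment, N m; "grip_width": finger opening in m.
Only numpy, scipy, OpenCV 4.12 (cv2) and the standard library are available. Lean on these libraries where they do the work, as an engineer would, in place of code of your own. Each camera call takes 0.05 s, during which the arm holds its last target. There are 200 camera calls.

## Working session

There is one attempt and no reset: what is moved stays moved. The work goes in short steps, Python scripts to look and compute and a tool call to move; the robot and the scene stay as the last step left them, time stands still between calls to the robot, and variables do not carry over. Pictures are saved under pics/ and viewed, about 8 in all and at most 12, crops included, and the job is handed in when it is done.

Besides the shell and the picture viewer there is one more tool, called after "Call:" as name(argument=value, ...), one argument or row to a line, values as JSON. send_rows: Moves the arm, as the interface text tells. Its arguments: {"type":"object","properties":{"motion":{"type":"array","items":{"type":"object","properties":{"dp":{"type":"array","items":{"type":"number"}},"rot":{"type":"array","items":{"type":"number"}},"grip":{"type":"number"}}}},"grip_force":{"type":"number"}},"required":["motion"]}

```bash
mkdir -p pics; cat > h.py <<'E'
import numpy as np, cv2
from bench import get_obs, imaging
def grab(n,save=None):
    f=imaging.grab_frame(n)
    if save: cv2.imwrite('pics/'+save,cv2.cvtColor(f['img'],cv2.COLOR_RGB2BGR))
    np.save('last_%s.npy'%n,f,allow_pickle=True)
    return f
def load(n): return np.load('last_%s.npy'%n,allow_pickle=True).item()
def K(f): return np.array([[f['fx'],0,f['cx']],[0,f['fy'],f['cy']],[0,0,1.]])
def ray(f,uv):
    p=cv2.undistortPoints(np.array([[uv]],float),K(f),np.array(f['D']))[0,0]
    R=np.array(f['R']);t=np.array(f['t'])
    d=R.T@np.array([p[0],p[1],1]); return -R.T@t,d/np.linalg.norm(d)
def onz(f,uv,z):
    c,d=ray(f,uv); return c+d*(z-c[2])/d[2]
def tri(f1,u1,f2,u2):
    c1,d1=ray(f1,u1);c2,d2=ray(f2,u2)
    s=np.linalg.lstsq(np.c_[d1,-d2],c2-c1,rcond=None)[0]
    a=c1+s[0]*d1;b=c2+s[1]*d2
    return (a+b)/2,np.linalg.norm(a-b)
def proj(f,X):
    return cv2.projectPoints(np.array(X,float).reshape(-1,1,3),cv2.Rodrigues(np.array(f['R']))[0],np.array(f['t']),K(f),np.array(f['D']))[0][:,0]
E
python3 - <<'E'
from h import *
np.set_printoptions(precision=3,suppress=True)
print(get_obs())
for n in('scene','side','wrist'):
    f=grab(n,n+'0.png');print(n,f['fx'],-np.array(f['R']).T@f['t'],np.array(f['R'])[2])
E
```

```text
{'clock': 0.0, 'joints': array([-1.274,  0.478,  0.022,  1.556, -0.012,  1.109, -0.083]), 'qvel': array([ 0.   , -0.002,  0.   , -0.001,  0.001,  0.002, -0.001]), 'tau': array([ -0.001, -59.645,   1.608, -28.12 ,   0.013,   0.01 ,   0.   ]), 'tcp_pos': array([0.266, 0.62 , 0.23 ]), 'orientation': array([ 2.622,  1.729, -0.002]), 'contact_force': array([0.727, 0.09 , 0.042]), 'moment': array([ 0.025, -0.003,  0.022]), 'grip_width': 0.0853067094312245}
scene 460.3147590527204 [0.954 0.507 1.19 ] [-0.326 -0.401 -0.856]
side 448.42078352754163 [-0.016 -0.682  0.683] [ 0.523  0.685 -0.507]
wrist 363.9659568518881 [0.198 0.648 0.373] [ 0.262 -0.113 -0.958]
```

View pics/scene0.png

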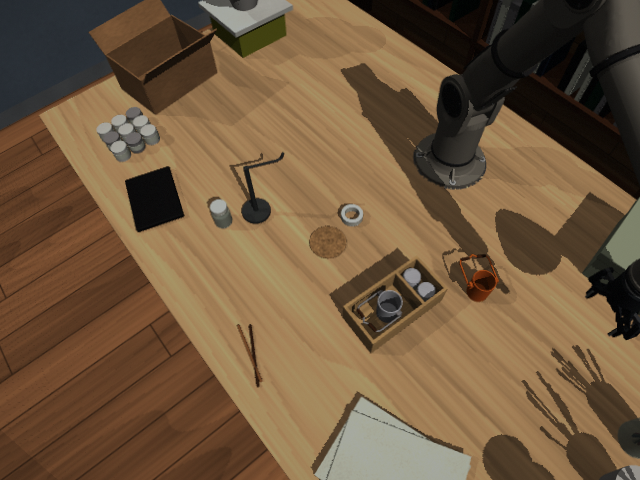

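View pics/side0.png

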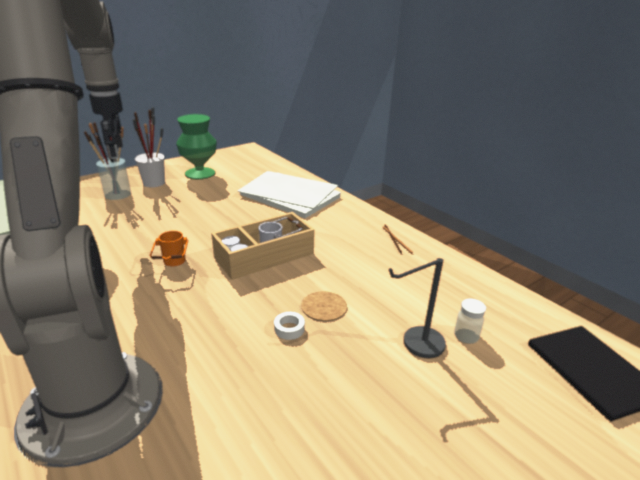

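Candidates for the pail in the scene view: the grey one in the wooden box at (390,303), and the orange/copper one with its handle up at (481,285). The grey one in the box is the aluminium one. I'll check that in a close crop.

```bash
python3 - <<'E'
import cv2,numpy as np
a=cv2.imread('pics/scene0.png');b=cv2.imread('pics/side0.png')
A=cv2.resize(a[250:360,330:460],None,fx=4,fy=4,interpolation=cv2.INTER_CUBIC) #520x440
B=cv2.resize(a[145:225,205:295],None,fx=3,fy=3,interpolation=cv2.INTER_CUBIC) #270x240
C=cv2.resize(b[250:360,380:460],None,fx=3,fy=3,interpolation=cv2.INTER_CUBIC) #240x330
o=np.zeros((600,800,3),np.uint8);o[:440,:520]=A;o[:240,525:795]=B;o[245:575,525:765]=C
cv2.imwrite('pics/crop0.png',o)
E
```

```text
(no output)
```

View pics/crop0.png

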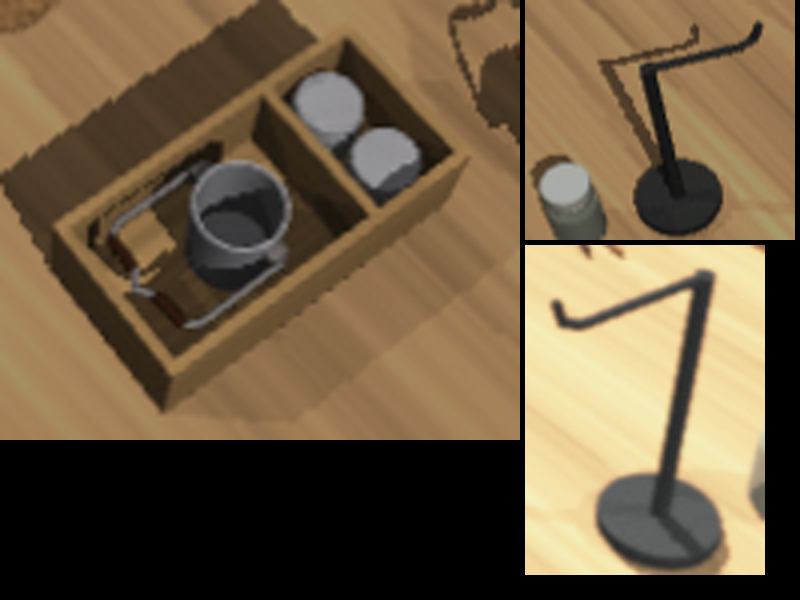

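The crop shows the aluminium pail in the box, handle folded to the lower left with brown grips. Its rim centre is at scene (390,301), and the tins are to the upper right. The hook tip is at scene (282,155) and side (391,269).

```bash
python3 - <<'E'
from h import *
np.set_printoptions(precision=4,suppress=True)
f=load('scene');s=load('side')
print('rim',onz(f,(390,301.3),.086))
c=[onz(f,p,.08) for p in[(344.3,306.3),(371.8,342.5),(446.3,289.3),(416.8,260)]]
print(np.array(c)); 
X=(c[2]+c[3])/2-(c[0]+c[1])/2; yaw=np.arctan2(X[1],X[0]);print('L',np.linalg.norm(X),'W',np.linalg.norm(c[0]-c[1]),'yaw',yaw)
x=np.array([np.cos(yaw),np.sin(yaw),0]); m=sum(c)/4; print('box origin from corners',m-x*(.148-.105)/2)
# refined rim: bright ring ellipse / mat colours
hsv=cv2.cvtColor(f['img'],cv2.COLOR_RGB2HSV)
print('mat scene',onz(f,(328,241.5),.005),'side',onz(s,(324,306),.005))
print('hsv mat',hsv[241,328],hsv[250,350])
print('tip',tri(f,(282.3,155),s,(391,269.3)),'posttop',tri(f,(246,168.3),s,(440,260)))
print('base',onz(f,(256,210.7),.0),onz(s,(425,342),.01))
print('jar',onz(f,(219,207),.085),'tape',onz(f,(352,214),.024))
E
```

```text
rim [0.538  0.2582 0.086 ]
[[0.6351 0.1909 0.08  ]
 [0.6461 0.3068 0.08  ]
 [0.399  0.3286 0.08  ]
 [0.3961 0.2172 0.08  ]]
L 0.24418728372303886 W 0.11639951301803417 yaw 3.043069459212621
box origin from corners [0.5405 0.2588 0.08  ]
mat scene [ 0.5155 -0.0163  0.005 ] side [ 0.5155 -0.0246  0.005 ]
hsv mat [ 15 139 110] [ 16 121 156]
tip (array([ 0.5145, -0.2157,  0.2175]), np.float64(0.004327316270927135)) posttop (array([ 0.6173, -0.2448,  0.2153]), np.float64(0.0056954208418214195))
base [ 0.6138 -0.2479  0.    ] [ 0.6151 -0.2515  0.01  ]
jar [ 0.7134 -0.2749  0.085 ] tape [ 0.405  -0.0345  0.024 ]
```

Call:
send_rows(
  motion=[
    {"dp":[0.027,-0.036,0],"rot":[0,0,-0.127],"grip":0.085},
    {"dp":[0.027,-0.036,0],"rot":[0,0,-0.127],"grip":0.085},
    {"dp":[0.027,-0.036,0],"rot":[0,0,-0.127],"grip":0.085},
    {"dp":[0.027,-0.036,0],"rot":[0,0,-0.127],"grip":0.085},
    {"dp":[0.027,-0.036,0],"rot":[0,0,-0.127],"grip":0.085},
    {"dp":[0.027,-0.036,0],"rot":[0,0,-0.127],"grip":0.085},
    {"dp":[0.027,-0.036,0],"rot":[0,0,-0.127],"grip":0.085},
    {"dp":[0.027,-0.036,0],"rot":[0,0,-0.127],"grip":0.085},
    {"dp":[0.027,-0.036,0],"rot":[0,0,-0.127],"grip":0.085},
    {"dp":[0.027,-0.036,0],"rot":[0,0,-0.127],"grip":0.085},
    {"dp":[0,0,0],"rot":[0,0,0],"grip":0.085},
  ],
)

```text
clock: 1.52
tcp_pos: [0.5392, 0.2461, 0.2279]
orientation: [-3.133, 0.226, 0.005]
contact_force: [-0.9, 0.5, 0.4]
grip_width: 0.0851
```

```bash
python3 - <<'E'
from h import *
np.set_printoptions(precision=4,suppress=True)
o=get_obs();print(o['tcp_pos'],o['orientation'],o['joints'],o['clock'])
f=grab('wrist','wrist1.png');print(-np.array(f['R']).T@f['t'])
E
```

```text
[0.5392 0.2461 0.2279] [-3.1332  0.2263  0.0054] [-0.8599  0.3641  0.4228  1.783  -0.1731  1.0336 -0.5165] 1.525
[0.5493 0.317  0.3708]
```

View pics/wrist1.png

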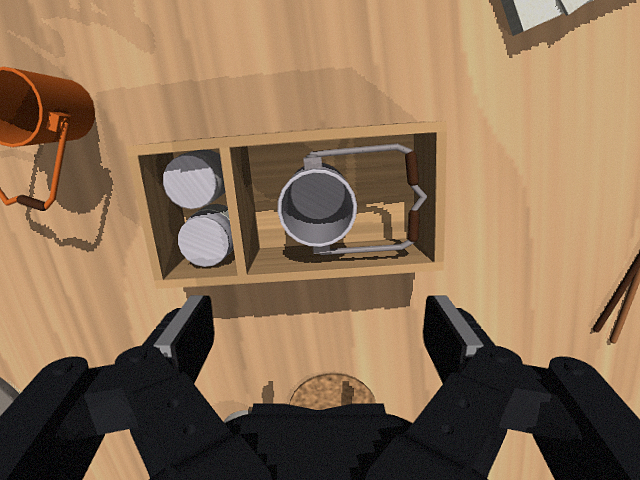

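The wrist view shows the aluminium pail with its rim centre near (317,207). Its ears are near (313,160) and (322,250), and the handle's kink is at (422,197), towards the right wall. The jaws are aligned with the box.

```bash
python3 - <<'E'
from h import *
np.set_printoptions(precision=4,suppress=True)
f=load('wrist');o=get_obs()
img=f['img'];g=cv2.cvtColor(img,cv2.COLOR_RGB2HSV)
m=((g[...,1]<60)&(g[...,2]>60)).astype(np.uint8);m[:155]=0;m[260:]=0;m[:,:255]=0;m[:,:]*=1
m[:,345+20:]=0
m=cv2.morphologyEx(m,cv2.MORPH_OPEN,np.ones((2,2)))
c=max(cv2.findContours(m,0,2)[0],key=cv2.contourArea);print('bbox',cv2.boundingRect(c))
rim=onz(f,(317,207),.086);print('rim',rim,'R',np.linalg.norm(onz(f,(279,207),.086)-onz(f,(356,207),.086)))
e1=onz(f,(313,160),.072);e2=onz(f,(322,250),.072);k=onz(f,(422,197.5),.070)
g1=onz(f,(412,167),.070);g2=onz(f,(415,226),.070)
print(e1,e2,k,(e1+e2)/2)
a=k-rim;print('handle yaw',np.arctan2(a[1],a[0]),'ears',np.arctan2(*(e2-e1)[:2])); b=g1-g2;print('grips',np.arctan2(-b[0],b[1]),np.linalg.norm(b),np.linalg.norm(a))
R=cv2.Rodrigues(o['orientation'])[0];print('toolx yaw',np.arctan2(R[1,0],R[0,0]),'d',rim-o['tcp_pos'])
E
```

```text
bbox (278, 156, 88, 100)
rim [0.5386 0.2563 0.086 ] R 0.061539801330670836
[0.5405 0.2923 0.072 ] [0.5369 0.2151 0.072 ] [0.6267 0.2484 0.07  ] [0.5387 0.2537 0.072 ]
handle yaw -0.08961611970837559 ears -3.093847701515165
grips -0.02400515373601193 0.05062046651672773 0.08981805073957616
toolx yaw -0.1398325881246013 d [ 0.0008  0.0077 -0.1417]
```

Call:
send_rows(
  motion=[
    {"dp":[0,0.005,-0.03],"rot":[0,0,0.03],"grip":0.085},
    {"dp":[0,0.005,-0.03],"rot":[0,0,0.03],"grip":0.085},
    {"dp":[0,0,-0.03],"rot":[0,0,0],"grip":0.085},
    {"dp":[0,0,-0.02],"rot":[0,0,0],"grip":0.085},
    {"dp":[0,0,0],"rot":[0,0,0],"grip":0.085},
  ],
)

```text
clock: 2.2
tcp_pos: [0.5329, 0.2673, 0.1141]
orientation: [-3.135, 0.098, 0.013]
contact_force: [-0.3, -0.6, 0.6]
grip_width: 0.0852
```

```bash
python3 - <<'E'
from h import *
np.set_printoptions(precision=4,suppress=True)
o=get_obs();R=cv2.Rodrigues(o['orientation'])[0];print(o['tcp_pos'],'yaw',np.arctan2(R[1,0],R[0,0]),R[:,2])
E
```

```text
[0.5329 0.2673 0.1141] yaw -0.06231897989791353 [-0.0079  0.0058 -1.    ]
```

Call:
send_rows(
  motion=[
    {"dp":[0.006,-0.012,0],"rot":[0,0,-0.02],"grip":0.085},
    {"dp":[0,0,0],"rot":[0,0,0],"grip":0.085},
  ],
)

```text
clock: 2.45
tcp_pos: [0.5396, 0.2558, 0.1156]
orientation: [-3.132, 0.128, 0.01]
contact_force: [0.7, -0.2, 0.4]
grip_width: 0.0846
```

Call:
send_rows(
  motion=[
    {"dp":[0,0,-0.02],"rot":[0,0,0],"grip":0.085},
    {"dp":[0,0,-0.02],"rot":[0,0,0],"grip":0.085},
    {"dp":[0,0,-0.02],"rot":[0,0,0],"grip":0.085},
    {"dp":[0,0,-0.013],"rot":[0,0,0],"grip":0.085},
    {"dp":[0,0,0],"rot":[0,0,0],"grip":0.085},
  ],
)

```text
clock: 3.08
tcp_pos: [0.5397, 0.2563, 0.039]
orientation: [-3.13, 0.128, 0.008]
contact_force: [0.1, -0.2, -0.6]
grip_width: 0.085
```

Call:
send_rows(
  grip_force=40,
  motion=[
    {"dp":[0,0,0],"rot":[0,0,0],"grip":0.05},
    {"dp":[0,0,0],"rot":[0,0,0],"grip":0.05},
    {"dp":[0,0,0],"rot":[0,0,0],"grip":0.05},
    {"dp":[0,0,0],"rot":[0,0,0],"grip":0.05},
    {"dp":[0,0,0],"rot":[0,0,0],"grip":0.05},
  ],
)

```text
clock: 3.7
tcp_pos: [0.5402, 0.2566, 0.0401]
orientation: [-3.129, 0.128, 0.006]
contact_force: [0.4, 0.1, -2.4]
grip_width: 0.0611
```

Call:
send_rows(
  motion=[
    {"dp":[0,0,0.01],"rot":[0,0,0],"grip":0.05},
    {"dp":[0,0,0.02],"rot":[0,0,0],"grip":0.05},
    {"dp":[0,0,0.02],"rot":[0,0,0],"grip":0.05},
    {"dp":[0,0,0.025],"rot":[0,0,0],"grip":0.05},
    {"dp":[0,0,0.025],"rot":[0,0,0],"grip":0.05},
    {"dp":[0,0,0.025],"rot":[0,0,0],"grip":0.05},
    {"dp":[0,0,0.02],"rot":[0,0,0],"grip":0.05},
    {"dp":[0,0,0],"rot":[0,0,0],"grip":0.05},
  ],
)

```text
clock: 4.7
tcp_pos: [0.5399, 0.2556, 0.1938]
orientation: [-3.128, 0.13, 0.003]
contact_force: [0.7, 0.4, -3.7]
grip_width: 0.062
```

```bash
python3 - <<'E'
from h import *
f=grab('scene');s=grab('side')
m0=onz(f,(328,241.5),.005)
for n,g,roi in(('scene',f,(300,215,360,270)),('side',s,(290,285,360,325))):
    h=cv2.cvtColor(g['img'],cv2.COLOR_RGB2HSV);x0,y0,x1,y1=roi
    m=np.zeros(h.shape[:2],np.uint8);m[y0:y1,x0:x1]=((h[...,2]<135)&(h[...,1]>120))[y0:y1,x0:x1] if n=='scene' else ((h[...,1]>110))[y0:y1,x0:x1]
    m=cv2.morphologyEx(m,cv2.MORPH_OPEN,np.ones((3,3)))
    c=max(cv2.findContours(m,0,1)[0],key=cv2.contourArea);e=cv2.fitEllipse(cv2.convexHull(c));print(n,e,cv2.boundingRect(c),onz(g,e[0],.005))
a=cv2.resize(cv2.cvtColor(f['img'],4)[130:330,200:440],None,fx=2,fy=2);b=cv2.resize(cv2.cvtColor(s['img'],4)[130:360,200:440],None,fx=1.3,fy=1.3)
o=np.zeros((400,800,3),np.uint8);o[:400,:480]=a;o[:299,485:797]=b;cv2.imwrite('pics/lift.png',o)
E
```

```text
scene ((335.5822448730469, 241.10487365722656), (46.821537017822266, 73.99312591552734), 127.88699340820312) (310, 215, 50, 55) [ 0.49741745 -0.00276858  0.005     ]
side ((323.8053894042969, 305.66094970703125), (29.132917404174805, 45.21087646484375), 93.07491302490234) (302, 292, 45, 29) [ 0.51586884 -0.02328876  0.005     ]
```

View pics/lift.png

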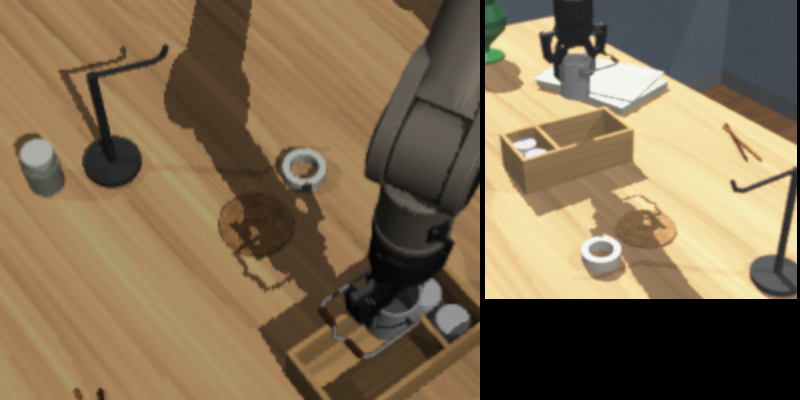

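Call:
send_rows(
  motion=[
    {"dp":[-0.001,-0.013,0],"rot":[0,0,0.08],"grip":0.05},
    {"dp":[-0.0022,-0.025,0],"rot":[0,0,0.15],"grip":0.05},
    {"dp":[-0.0022,-0.025,0],"rot":[0,0,0.15],"grip":0.05},
    {"dp":[-0.0022,-0.025,0],"rot":[0,0,0.15],"grip":0.05},
    {"dp":[-0.0022,-0.025,0],"rot":[0,0,0.15],"grip":0.05},
    {"dp":[-0.0022,-0.025,0],"rot":[0,0,0.15],"grip":0.05},
    {"dp":[-0.0022,-0.025,0],"rot":[0,0,0.15],"grip":0.05},
    {"dp":[-0.0022,-0.025,0],"rot":[0,0,0.15],"grip":0.05},
    {"dp":[-0.0022,-0.025,0],"rot":[0,0,0.15],"grip":0.05},
    {"dp":[-0.0022,-0.025,0],"rot":[0,0,0.15],"grip":0.05},
    {"dp":[-0.0022,-0.025,0],"rot":[0,0,0.15],"grip":0.05},
    {"dp":[-0.001,-0.013,0],"rot":[0,0,0.08],"grip":0.05},
    {"dp":[0,0,0],"rot":[0,0,0],"grip":0.05},
    {"dp":[0,0,0],"rot":[0,0,0],"grip":0.05},
  ],
)

```text
clock: 6.55
tcp_pos: [0.5013, -0.0311, 0.1746]
orientation: [2.151, 2.286, -0.053]
contact_force: [-0.7, 0.1, -2.0]
grip_width: 0.0617
```

```bash
cat >> h.py <<'E'
def st():
    np.set_printoptions(precision=4,suppress=True)
    o=get_obs();R=cv2.Rodrigues(o['orientation'])[0];print(o['clock'],o['tcp_pos'],'yaw %.3f'%np.arctan2(R[1,0],R[0,0]),'toolx',R[:,0],'toolz',R[:,2],'F',o['contact_force'],'w %.4f'%o['grip_width'],'q',o['joints']);return o
E
python3 -c "from h import *;st()"
```

```text
6.55 [ 0.5013 -0.0311  0.1746] yaw 1.632 toolx [-0.0612  0.9978 -0.0247] toolz [-0.0218 -0.0261 -0.9994] F [-0.6734  0.144  -2.0348] w 0.0617 q [-0.2178  0.2726  0.1649  2.0149 -0.0252  0.8811  1.5898]
```

Call:
send_rows(
  motion=[
    {"dp":[0.014,0.011,-0.01],"rot":[0.026,-0.022,-0.06],"grip":0.05},
    {"dp":[0,0,-0.02],"rot":[0,0,0],"grip":0.05},
    {"dp":[0,0,-0.03],"rot":[0,0,0],"grip":0.05},
    {"dp":[0,0,-0.03],"rot":[0,0,0],"grip":0.05},
    {"dp":[0,0,-0.02],"rot":[0,0,0],"grip":0.05},
    {"dp":[0,0,-0.01],"rot":[0,0,0],"grip":0.05},
    {"dp":[0,0,0],"rot":[0,0,0],"grip":0.05},
  ],
)

```text
clock: 7.42
tcp_pos: [0.5168, -0.0121, 0.0503]
orientation: [-2.219, -2.22, -0.005]
contact_force: [-0.0, 0.7, -3.7]
grip_width: 0.0615
```

```bash
python3 -c "from h import *;st()"
```

```text
7.425 [ 0.5168 -0.0121  0.0503] yaw 1.571 toolx [-0.0003  1.      0.0039] toolz [ 0.0005  0.0039 -1.    ] F [-0.0144  0.7257 -3.7428] w 0.0615 q [-0.1974  0.479   0.1272  2.0777 -0.1122  0.5903  1.5801]
```

Call:
send_rows(
  motion=[
    {"dp":[0,-0.006,-0.004],"rot":[0,0,0],"grip":0.05},
    {"dp":[0,0,-0.003],"rot":[0,0,0],"grip":0.05},
    {"dp":[0,0,-0.003],"rot":[0,0,0],"grip":0.05},
    {"dp":[0,0,0],"rot":[0,0,0],"grip":0.05},
  ],
)

```text
clock: 7.92
tcp_pos: [0.5185, -0.0184, 0.0417]
orientation: [2.222, 2.221, 0.01]
contact_force: [0.2, 0.3, -2.4]
grip_width: 0.0617
```

Call:
send_rows(
  motion=[
    {"dp":[0,0,-0.003],"rot":[0,0,0],"grip":0.05},
    {"dp":[0,0,-0.003],"rot":[0,0,0],"grip":0.05},
    {"dp":[0,0,0],"rot":[0,0,0],"grip":0.05},
  ],
)

```text
clock: 8.3
tcp_pos: [0.5198, -0.0185, 0.0364]
orientation: [2.221, 2.22, 0.012]
contact_force: [-1.2, 0.6, -0.2]
grip_width: 0.061
```

Call:
send_rows(
  motion=[
    {"dp":[0,0,0],"rot":[0,0,0],"grip":0.085},
    {"dp":[0,0,0],"rot":[0,0,0],"grip":0.085},
    {"dp":[0,0,0],"rot":[0,0,0],"grip":0.085},
    {"dp":[0,0,0],"rot":[0,0,0],"grip":0.085},
    {"dp":[0,0,0.015],"rot":[0,0,0],"grip":0.085},
    {"dp":[0,0,0.03],"rot":[0,0,0],"grip":0.085},
    {"dp":[0,0,0.03],"rot":[0,0,0],"grip":0.085},
    {"dp":[0,0,0.04],"rot":[0,0,0],"grip":0.085},
    {"dp":[0,0.02,0.04],"rot":[0,0,0],"grip":0.085},
    {"dp":[0,0,0],"rot":[0,0,0],"grip":0.085},
  ],
)

```text
clock: 9.55
tcp_pos: [0.5203, 0.0018, 0.2014]
orientation: [2.22, 2.216, 0.018]
contact_force: [-0.4, -0.5, -0.3]
grip_width: 0.0847
```

```bash
python3 - <<'E'
from h import *
st()
w=grab('wrist');s=grab('side')
a=cv2.resize(cv2.cvtColor(w['img'],4),None,fx=.75,fy=.75);b=cv2.resize(cv2.cvtColor(s['img'],4)[200:360,240:400],None,fx=2,fy=2)
o=np.zeros((360,800,3),np.uint8);o[:,:480]=a;o[:320,480:]=b;cv2.imwrite('pics/placed.png',o)
E
```

```text
9.55 [0.5203 0.0018 0.2014] yaw 1.569 toolx [0.0016 1.     0.0052] toolz [ 0.0114  0.0052 -0.9999] F [-0.4255 -0.4737 -0.2969] w 0.0847 q [-0.2603  0.25    0.1641  1.9719 -0.0563  0.9117  1.5019]
```

View pics/placed.png

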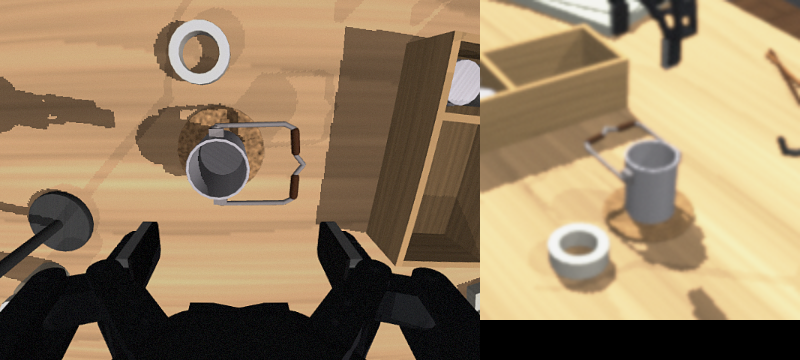

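The pail stands upright on the mat with its handle folded to +y: rim centre at crop (218,169), kink at (303,163). I'll measure both positions.

```bash
python3 - <<'E'
from h import *
np.set_printoptions(precision=4,suppress=True)
f=load('wrist');s=load('side')
p=lambda u,v:(u/.75,v/.75)
rim=onz(f,p(218,169),.083);k=onz(f,p(303,163),.067);print('rim',rim,'kink',k,np.linalg.norm((k-rim)[:2]),'yaw',np.arctan2(*(k-rim)[1::-1]))
print('ears',onz(f,p(216,130),.069),onz(f,p(220,202),.069))
print('grips',onz(f,p(294,142),.067),onz(f,p(294,187),.067))
l=onz(f,p(178,150),.005);r=onz(f,p(264,150),.005);t=onz(f,p(221,103),.005);print('mat edges',l,r,t,(l+r)/2)
print('side rim',onz(s,(240+(652-480)/2,200+156/2),.083))
E
```

```text
rim [ 0.519  -0.0187  0.083 ] kink [0.5173 0.0695 0.067 ] 0.08823471054336027 yaw 1.5896528195634487
ears [ 0.4823 -0.0207  0.069 ] [ 0.5602 -0.0185  0.069 ]
grips [0.495  0.0588 0.067 ] [0.544  0.0616 0.067 ]
mat edges [ 0.5159 -0.0744  0.005 ] [0.5164 0.0343 0.005 ] [ 0.4585 -0.0188  0.005 ] [ 0.5161 -0.02    0.005 ]
side rim [ 0.5205 -0.0217  0.083 ]
```

Call:
send_rows(
  motion=[
    {"dp":[0,0.012,0],"rot":[0,0,-0.157],"grip":0.0},
    {"dp":[0,0.012,0],"rot":[0,0,-0.157],"grip":0.0},
    {"dp":[0,0.012,0],"rot":[0,0,-0.157],"grip":0.0},
    {"dp":[0,0.012,0],"rot":[0,0,-0.157],"grip":0.0},
    {"dp":[0,0.012,0],"rot":[0,0,-0.157],"grip":0.0},
    {"dp":[0,0.012,0],"rot":[0,0,-0.157],"grip":0.0},
    {"dp":[0,0.012,0],"rot":[0,0,-0.157],"grip":0.0},
    {"dp":[0,0.012,0],"rot":[0,0,-0.157],"grip":0.0},
    {"dp":[0,0.012,0],"rot":[0,0,-0.157],"grip":0.0},
    {"dp":[0,0.012,0],"rot":[0,0,-0.157],"grip":0.0},
    {"dp":[0,0,0],"rot":[-0.14,0,0],"grip":0.0},
    {"dp":[0,0,0],"rot":[-0.14,0,0],"grip":0.0},
    {"dp":[0,0,0],"rot":[-0.14,0,0],"grip":0.0},
    {"dp":[0,0,0],"rot":[-0.14,0,0],"grip":0.0},
    {"dp":[0,0,0],"rot":[-0.14,0,0],"grip":0.0},
    {"dp":[0,0,0],"rot":[0,0,0],"grip":0.0},
  ],
)

```text
clock: 11.65
tcp_pos: [0.5054, 0.107, 0.1817]
orientation: [2.409, -0.098, 0.002]
contact_force: [0.7, -0.6, -0.0]
grip_width: -0.0001
```

```bash
python3 -c "from h import *;st()"
```

```text
11.65 [0.5054 0.107  0.1817] yaw -0.070 toolx [ 0.9971 -0.07    0.0289] toolz [-0.0253 -0.6671 -0.7446] F [ 0.6807 -0.602  -0.0354] w -0.0001 q [-1.0497  0.5727  0.5213  1.8593  0.342   1.2242 -0.8124]
```

Call:
send_rows(
  motion=[
    {"dp":[0.007,-0.005,-0.03],"rot":[0,0,0.03],"grip":0.0},
    {"dp":[0.007,-0.005,-0.03],"rot":[0,0,0.03],"grip":0.0},
    {"dp":[0,0,-0.03],"rot":[0,0,0],"grip":0.0},
    {"dp":[0,0,-0.02],"rot":[0,0,0],"grip":0.0},
    {"dp":[0,0,0],"rot":[0,0,0],"grip":0.0},
  ],
)

```text
clock: 12.28
tcp_pos: [0.5201, 0.0892, 0.0704]
orientation: [2.42, -0.038, 0.027]
contact_force: [0.1, -0.5, -0.1]
grip_width: 0.0
```

```bash
python3 -c "from h import *;st()"
```

```text
12.275 [0.5201 0.0892 0.0704] yaw -0.020 toolx [ 0.9994 -0.02    0.0296] toolz [ 0.009  -0.6606 -0.7507] F [ 0.1045 -0.4932 -0.1403] w 0.0000 q [-0.9885  0.7362  0.4796  1.9127  0.3472  0.9842 -0.8435]
```

Call:
send_rows(
  motion=[
    {"dp":[0,0.006,-0.015],"rot":[0,0,0],"grip":0.0},
    {"dp":[0,0.003,-0.016],"rot":[0,0,0],"grip":0.0},
    {"dp":[0,-0.013,-0.003],"rot":[0,0,0],"grip":0.0},
    {"dp":[0,-0.013,0],"rot":[0,0,0],"grip":0.0},
    {"dp":[0,-0.013,0],"rot":[0,0,0],"grip":0.0},
    {"dp":[0,0,0],"rot":[0,0,0],"grip":0.0},
  ],
)

```text
clock: 13.02
tcp_pos: [0.5213, 0.0561, 0.0366]
orientation: [2.422, -0.042, 0.029]
contact_force: [0.2, -0.3, 0.2]
grip_width: 0.0002
```

```bash
python3 -c "from h import *;st()"
```

```text
13.025 [0.5213 0.0561 0.0366] yaw -0.022 toolx [ 0.9992 -0.0222  0.0326] toolz [ 0.0099 -0.6592 -0.7519] F [ 0.2357 -0.327   0.1704] w 0.0002 q [-0.9486  0.7839  0.4839  1.9528  0.3638  0.8826 -0.8525]
```

Call:
send_rows(
  motion=[
    {"dp":[0,0.002,0.012],"rot":[0,0,0],"grip":0.0},
    {"dp":[0,0,0.012],"rot":[0,0,0],"grip":0.0},
    {"dp":[0,-0.004,0.012],"rot":[0,0,0],"grip":0.0},
    {"dp":[0,-0.005,0.012],"rot":[0,0,0],"grip":0.0},
    {"dp":[0,-0.007,0.01],"rot":[0,0,0],"grip":0.0},
    {"dp":[0,-0.007,0.008],"rot":[0,0,0],"grip":0.0},
    {"dp":[0,0,0],"rot":[0,0,0],"grip":0.0},
  ],
)

```text
clock: 13.9
tcp_pos: [0.5221, 0.0345, 0.1086]
orientation: [2.424, -0.042, 0.033]
contact_force: [-0.1, 0.4, -0.0]
grip_width: 0.0003
```

```bash
python3 - <<'E'
from h import *
st()
w=grab('wrist');s=grab('side')
a=cv2.resize(cv2.cvtColor(w['img'],4),None,fx=.75,fy=.75);b=cv2.resize(cv2.cvtColor(s['img'],4)[200:360,240:400],None,fx=2,fy=2)
o=np.zeros((360,800,3),np.uint8);o[:,:480]=a;o[:320,480:]=b;cv2.imwrite('pics/raise.png',o)
E
```

```text
13.9 [0.5221 0.0345 0.1086] yaw -0.022 toolx [ 0.9991 -0.0218  0.0352] toolz [ 0.0122 -0.6572 -0.7536] F [-0.1414  0.4062 -0.0386] w 0.0003 q [-0.9515  0.6487  0.5273  1.9693  0.3997  0.9694 -0.7898]
```

View pics/raise.png

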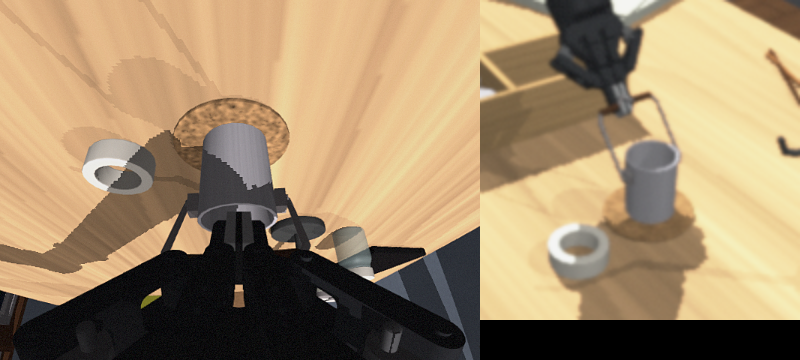

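The handle rides on the finger at roughly 50-60° and the pail stands still. I'll continue to upright.

Call:
send_rows(
  motion=[
    {"dp":[0,-0.012,0.006],"rot":[0,0,0],"grip":0.0},
    {"dp":[0,-0.012,0.005],"rot":[0,0,0],"grip":0.0},
    {"dp":[0,-0.011,0.003],"rot":[0,0,0],"grip":0.0},
    {"dp":[0,-0.008,0.001],"rot":[0,0,0],"grip":0.0},
    {"dp":[0,0,0],"rot":[0,0,0],"grip":0.0},
  ],
)

```text
clock: 14.62
tcp_pos: [0.5213, -0.0115, 0.1234]
orientation: [2.423, -0.041, 0.03]
contact_force: [-0.7, -0.1, 0.4]
grip_width: -0.0001
```

```bash
python3 - <<'E'
from h import *
st()
s=grab('side');f=grab('scene')
a=cv2.resize(cv2.cvtColor(f['img'],4)[190:270,280:380],None,fx=4,fy=4);b=cv2.resize(cv2.cvtColor(s['img'],4)[220:320,270:370],None,fx=4,fy=4)
o=np.zeros((400,800,3),np.uint8);o[:320,:400]=a;o[:,400:]=b;cv2.imwrite('pics/raise2.png',o)
E
```

```text
14.625 [ 0.5213 -0.0115  0.1234] yaw -0.021 toolx [ 0.9992 -0.0215  0.033 ] toolz [ 0.0107 -0.6582 -0.7528] F [-0.71  -0.122  0.446] w -0.0001 q [-0.9108  0.6074  0.5588  2.0106  0.4424  0.9375 -0.7506]
```

View pics/raise2.png

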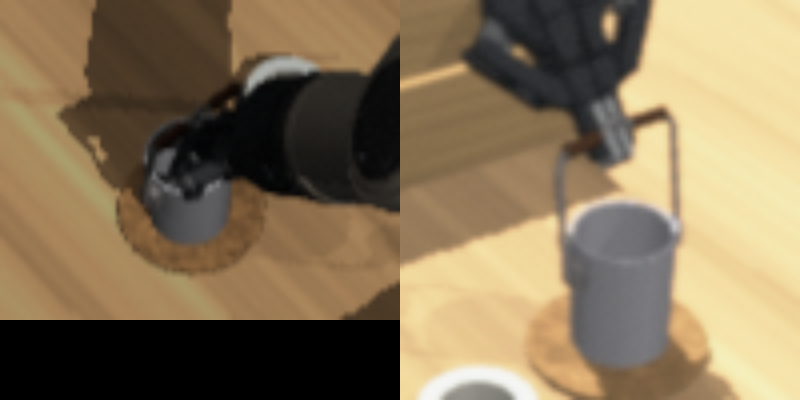

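The handle looks close to upright in the side view, with corners at crop (565,153) and (668,113). I'll compute the angle by intersecting rays with the planes x = 0.48 and x = 0.56.

```bash
python3 - <<'E'
from h import *
np.set_printoptions(precision=4,suppress=True)
s=load('side')
def onx(uv,x):
    c,d=ray(s,uv);return c+d*(x-c[0])/d[0]
for n,u,v,x in(('cL',565,150,.480),('eL',567,245,.480),('cR',668,113,.560),('eR',677,228,.560)):
    print(n,onx((270+(u-400)/4,220+v/4),x))
E
```

```text
cL [ 0.48   -0.0174  0.1518]
eL [ 0.48  -0.021  0.09 ]
cR [ 0.56   -0.0089  0.1435]
eR [ 0.56   -0.0227  0.0705]
```

Call:
send_rows(
  motion=[
    {"dp":[0,0.01,-0.004],"rot":[0,0,0],"grip":0.0},
    {"dp":[0,0.025,0],"rot":[0,0,0],"grip":0.0},
    {"dp":[0,0.035,0.02],"rot":[0,0,0],"grip":0.0},
    {"dp":[0,0.02,0.04],"rot":[0,0,0],"grip":0.0},
    {"dp":[0,0,0.05],"rot":[0.14,0,0],"grip":0.03},
    {"dp":[0,0,0.04],"rot":[0.14,0,0],"grip":0.03},
    {"dp":[0,0,0.01],"rot":[0.14,0,-0.15],"grip":0.03},
    {"dp":[0,0,0],"rot":[0.14,0,-0.15],"grip":0.03},
    {"dp":[0,0,0],"rot":[0.14,0,-0.15],"grip":0.03},
    {"dp":[0,0,0],"rot":[0,0,-0.15],"grip":0.03},
    {"dp":[0,0,0],"rot":[0,0,-0.15],"grip":0.03},
    {"dp":[0,0,0],"rot":[0,0,-0.15],"grip":0.03},
    {"dp":[0,0,0],"rot":[0,0,-0.15],"grip":0.03},
    {"dp":[0,0,0],"rot":[0,0,-0.15],"grip":0.03},
    {"dp":[0,0,0],"rot":[0,0,-0.15],"grip":0.03},
    {"dp":[0,0,0],"rot":[0,0,-0.15],"grip":0.03},
    {"dp":[0,0,0],"rot":[0,0,0],"grip":0.03},
  ],
)

```text
clock: 16.85
tcp_pos: [0.5216, 0.125, 0.2878]
orientation: [-2.318, 2.102, 0.116]
contact_force: [0.4, -0.6, -0.7]
grip_width: 0.0299
```

```bash
python3 -c "
from h import *
st();w=grab('wrist');s=grab('side')
a=cv2.resize(cv2.cvtColor(w['img'],4),None,fx=.75,fy=.75);b=cv2.resize(cv2.cvtColor(s['img'],4)[220:320,270:350],None,fx=4,fy=4)
o=np.zeros((400,800,3),np.uint8);o[:360,:480]=a;o[:,480:]=b;cv2.imwrite('pics/up.png',o)"
```

```text
16.85 [0.5216 0.125  0.2878] yaw -1.475 toolx [ 0.0957 -0.9935 -0.062 ] toolz [-0.0479  0.0577 -0.9972] F [ 0.4024 -0.6477 -0.6584] w 0.0299 q [-0.9037  0.2516  0.7231  1.8311 -0.2518  1.1685 -1.5622]
```

View pics/up.png

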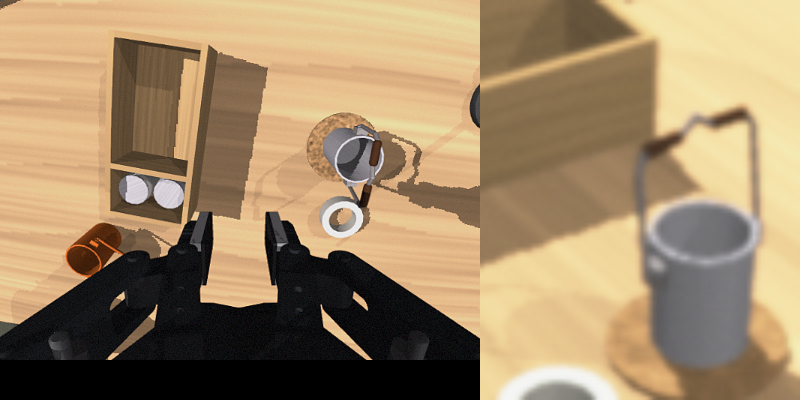

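Handle upright and free. The grips are at wrist-crop (376,153) and (366,196), and at side-crop (730,118) and (663,143). I'll triangulate them, and locate the hook more carefully.

```bash
python3 - <<'E'
from h import *
np.set_printoptions(precision=4,suppress=True)
w=load('wrist');s=load('side')
W=lambda u,v:(u/.75,v/.75);S=lambda u,v:(270+(u-480)/4,220+v/4)
for n,a,b in(('+x grip',W(376,153),S(730,118)),('-x grip',W(366,196),S(663,143)),('kink',W(374,176),S(694,121))): print(n,tri(w,a,s,b),onz(w,a,.147))
# hook: dark-mask in side and scene
for n,(x0,y0,x1,y1) in(('scene',(235,145,295,225)),('side',(380,250,460,365))):
    f=load(n);m=(f['img'].max(2)<70)[y0:y1,x0:x1].astype(np.uint8)
    for c in cv2.findContours(m,0,1)[0]:
        if cv2.contourArea(c)>60:
            c=c[:,0]+[x0,y0];print(n,'left',c[c[:,0].argmin()],'right',c[c[:,0].argmax()],'top',c[c[:,1].argmin()],'bbox',c.min(0),c.max(0))
    print('\n'.join(''.join('#' if v else '.' for v in r) for r in (m[:30,25:58] if n=='scene' else m[5:40,:70])))
E
```

```text
+x grip (array([ 0.5445, -0.0099,  0.1459]), np.float64(0.002129485897189163)) [ 0.5439 -0.0087  0.147 ]
-x grip (array([ 0.496 , -0.0108,  0.1471]), np.float64(0.002179000917009942)) [ 0.4951 -0.0101  0.147 ]
kink (array([ 0.5201, -0.01  ,  0.1526]), np.float64(0.000892425298618897)) [ 0.5188 -0.013   0.147 ]
scene left [241 212] right [283 155] top [282 153] bbox [241 153] [283 223]
.................................
.................................
.................................
.................................
.................................
.................................
.................................
.................................
......................##.........
.....................###.........
.....................###.........
....................###..........
....................###..........
...................###...........
.................####............
............#.#####..............
.........#########...............
.....#########...................
.#########.......................
#####............................
#...............................
[... 2167 characters left out ...]
.............................................####............
......................................................####............
......................................................####............
......................................................####............
.....................................................#####............
.....................................................####.............
.....................................................####.............
.....................................................####.............
.....................................................####.............
....................................................#####.............
```

```bash
python3 - <<'E'
from h import *
np.set_printoptions(precision=4,suppress=True)
f=load('scene');s=load('side')
t1=onz(f,(282.5,153.3),.224);t2=onz(s,(390.5,268.5),.224)
print('tip',t1,t2,tri(f,(282.5,153.5),s,(390.5,268.8)))
p1=onz(f,(246,168.2),.219);p2=onz(s,(440,261.5),.219);print('post',p1,p2)
b1=onz(f,(256,211),.006);b2=onz(s,(425,342),.008);print('base',b1,b2)
for t,p in((t1,p1),(t2,p2),((t1+t2)/2,(p1+p2+b1+b2)/4)):
    a=(p-t)[:2];print('len',np.linalg.norm(a),'yaw',np.arctan2(a[1],a[0]))
    u=a/np.linalg.norm(a);print('seat',t[:2]+.02*u, 'from post',p[:2]-.09*u)
print('seat rays',onz(f,(279.2,158.2),.204),onz(s,(395,275.5),.204))
E
```

```text
tip [ 0.5119 -0.2137  0.224 ] [ 0.5102 -0.2208  0.224 ] (array([ 0.5119, -0.2171,  0.2205]), np.float64(0.0035222808369972454))
post [ 0.6168 -0.2397  0.219 ] [ 0.6111 -0.2529  0.219 ]
base [ 0.6162 -0.2432  0.006 ] [ 0.617  -0.2502  0.008 ]
len 0.10799470758494505 yaw -0.24321090714553711
seat [ 0.5314 -0.2185] from post [ 0.5294 -0.218 ]
len 0.10590032814758994 yaw -0.3081695494125339
seat [ 0.5293 -0.2269] from post [ 0.5254 -0.2256]
len 0.10820415418401771 yaw -0.2738240223377372
seat [ 0.5303 -0.2226] from post [ 0.5286 -0.2222]
seat rays [ 0.5206 -0.2203  0.204 ] [ 0.5234 -0.2224  0.204 ]
```

Call:
send_rows(
  motion=[
    {"dp":[0.006,-0.033,0],"rot":[-0.029,-0.024,-0.04],"grip":0.035},
    {"dp":[0.006,-0.033,0],"rot":[-0.029,-0.024,-0.04],"grip":0.035},
    {"dp":[0.006,-0.034,0],"rot":[0,0,0],"grip":0.035},
    {"dp":[0.005,-0.034,-0.02],"rot":[0,0,0],"grip":0.035},
    {"dp":[0,0,-0.04],"rot":[0,0,0],"grip":0.035},
    {"dp":[0,0,-0.03],"rot":[0,0,0],"grip":0.035},
    {"dp":[0,0,0],"rot":[0,0,0],"grip":0.035},
  ],
)

```text
clock: 17.82
tcp_pos: [0.5454, -0.0265, 0.1979]
orientation: [-2.228, 2.212, -0.023]
contact_force: [0.5, -0.8, 1.0]
grip_width: 0.035
```

```bash
python3 -c "from h import *;st()"
```

```text
17.825 [ 0.5454 -0.0265  0.1979] yaw -1.563 toolx [ 0.0074 -0.9999  0.0093] toolz [ 0.0117 -0.0092 -0.9999] F [ 0.5231 -0.8127  0.9946] w 0.0350 q [-0.675   0.3657  0.7618  1.947  -0.3012  0.9338 -1.331 ]
```

Now correct y by +17 mm and go down.

Call:
send_rows(
  motion=[
    {"dp":[-0.001,0.017,0],"rot":[0.009,0.012,0],"grip":0.035},
    {"dp":[0,0,0],"rot":[0,0,0],"grip":0.035},
    {"dp":[0,0,-0.01],"rot":[0,0,0],"grip":0.035},
    {"dp":[0,0,0],"rot":[0,0,0],"grip":0.035},
  ],
)

```text
clock: 18.32
tcp_pos: [0.5465, -0.0089, 0.191]
orientation: [-2.227, 2.21, -0.004]
contact_force: [0.3, 0.4, -0.3]
grip_width: 0.0353
```

```bash
python3 -c "
from h import *
st();w=grab('wrist');s=grab('side')
a=cv2.resize(cv2.cvtColor(w['img'],4),None,fx=.75,fy=.75);b=cv2.resize(cv2.cvtColor(s['img'],4)[220:320,270:350],None,fx=4,fy=4)
o=np.zeros((400,800,3),np.uint8);o[:360,:480]=a;o[:,480:]=b;cv2.imwrite('pics/pre.png',o)"
```

```text
18.325 [ 0.5465 -0.0089  0.191 ] yaw -1.563 toolx [ 0.0078 -1.     -0.0009] toolz [ 0.0047  0.0009 -1.    ] F [ 0.2996  0.4029 -0.3004] w 0.0353 q [-0.687   0.379   0.7481  1.9466 -0.3203  0.9313 -1.3443]
```

View pics/pre.png

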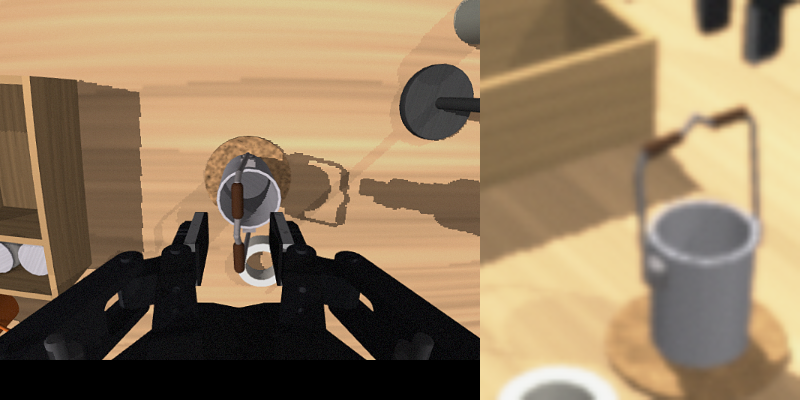

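The jaws straddle the handle plane: grips at (238,193) and (239,257), jaw centre at x≈240. I'll descend onto the +x grip and close.

Call:
send_rows(
  motion=[
    {"dp":[-0.002,0,-0.02],"rot":[0,0,0],"grip":0.035},
    {"dp":[0,0,-0.02],"rot":[0,0,0],"grip":0.035},
    {"dp":[0,0,-0.02],"rot":[0,0,0],"grip":0.035},
    {"dp":[0,0,-0.003],"rot":[0,0,0],"grip":0.035},
    {"dp":[0,0,0],"rot":[0,0,0],"grip":0.035},
  ],
)

```text
clock: 19.05
tcp_pos: [0.5464, -0.0099, 0.1287]
orientation: [-2.224, 2.209, -0.009]
contact_force: [0.3, -0.5, -0.1]
grip_width: 0.035
```

Call:
send_rows(
  grip_force=60,
  motion=[
    {"dp":[0,0,0],"rot":[0,0,0],"grip":0.0},
    {"dp":[0,0,0],"rot":[0,0,0],"grip":0.0},
    {"dp":[0,0,0],"rot":[0,0,0],"grip":0.0},
    {"dp":[0,0,0],"rot":[0,0,0],"grip":0.0},
  ],
)

```text
clock: 19.55
tcp_pos: [0.547, -0.0098, 0.1302]
orientation: [-2.223, 2.207, -0.011]
contact_force: [-0.3, -0.4, -2.0]
grip_width: 0.0066
```

Call:
send_rows(
  motion=[
    {"dp":[0,0,0.005],"rot":[0,0,0],"grip":0.0},
    {"dp":[0,0,0.007],"rot":[0,0,0],"grip":0.0},
    {"dp":[0,0,0.01],"rot":[0,0,0],"grip":0.0},
    {"dp":[0,0,0.02],"rot":[0,0,0],"grip":0.0},
    {"dp":[0,0,0.02],"rot":[0,0,0],"grip":0.0},
    {"dp":[0,0,0.02],"rot":[0,0,0],"grip":0.0},
    {"dp":[0,0,0.01],"rot":[0,0,0],"grip":0.0},
    {"dp":[0,0,0.005],"rot":[0,0,0],"grip":0.0},
    {"dp":[0,0,0],"rot":[0,0,0],"grip":0.0},
  ],
)

```text
clock: 20.68
tcp_pos: [0.5465, -0.0101, 0.2331]
orientation: [-2.221, 2.208, -0.011]
contact_force: [-0.1, -0.4, -2.7]
grip_width: 0.0065
```

```bash
python3 -c "
from h import *
st();grab('wrist','w_l.png');grab('side','s_l.png');grab('scene','c_l.png')
s=load('side');h=cv2.cvtColor(s['img'],cv2.COLOR_RGB2HSV);m=((h[...,1]<70)&(h[...,2]>50)&(h[...,2]<190)).astype(np.uint8);m[:,:290]=0;m[:,370:]=0;m[:170]=0;m[300:]=0
m=cv2.morphologyEx(m,2,np.ones((3,3)))
for c in cv2.findContours(m,0,2)[0]:
    if cv2.contourArea(c)>150: print(cv2.boundingRect(c),cv2.minAreaRect(c))
"
```

```text
20.675 [ 0.5465 -0.0101  0.2331] yaw -1.565 toolx [ 0.006  -1.     -0.0022] toolz [ 0.0117  0.0023 -0.9999] F [-0.0741 -0.4285 -2.7014] w 0.0065 q [-0.7246  0.32    0.7845  1.9096 -0.2693  1.0064 -1.3871]
(310, 233, 33, 43) ((326.0, 254.0), (42.0, 32.0), 90.0)
(290, 199, 41, 19) ((311.19171142578125, 209.52853393554688), (11.808487892150879, 41.736900329589844), 75.25643920898438)
(348, 170, 22, 30) ((358.5, 184.5), (29.0, 21.0), 90.0)
```

Call:
send_rows(
  motion=[
    {"dp":[-0.006,-0.01,0.002],"rot":[0,0,0.07],"grip":0.0},
    {"dp":[-0.009,-0.018,0.002],"rot":[0,0,0.136],"grip":0.0},
    {"dp":[-0.009,-0.018,0],"rot":[0,0,0.136],"grip":0.0},
    {"dp":[-0.009,-0.018,0],"rot":[0,0,0.136],"grip":0.0},
    {"dp":[-0.009,-0.018,0],"rot":[0,0,0.136],"grip":0.0},
    {"dp":[-0.009,-0.018,0],"rot":[0,0,0.136],"grip":0.0},
    {"dp":[-0.008,-0.018,0],"rot":[0,0,0.136],"grip":0.0},
    {"dp":[-0.005,-0.018,0],"rot":[0,0,0.136],"grip":0.0},
    {"dp":[-0.003,-0.015,0],"rot":[0,0,0.136],"grip":0.0},
    {"dp":[-0.001,-0.01,0],"rot":[0,0,0.136],"grip":0.0},
    {"dp":[0,0,0],"rot":[0,0,0],"grip":0.0},
    {"dp":[0,0,0],"rot":[0,0,0],"grip":0.0},
  ],
)

```text
clock: 22.32
tcp_pos: [0.4709, -0.1751, 0.2295]
orientation: [-3.118, 0.365, 0.014]
contact_force: [0.5, -0.4, -3.9]
grip_width: 0.0067
```

```bash
python3 -c "
from h import *
st();w=grab('wrist');s=grab('side')
a=cv2.resize(cv2.cvtColor(w['img'],4),None,fx=.7,fy=.7);b=cv2.resize(cv2.cvtColor(s['img'],4)[215:335,340:450],None,fx=3,fy=3)
o=np.zeros((360,800,3),np.uint8);o[:336,:448]=a;o[:,460:790]=b;cv2.imwrite('pics/prehang.png',o)"
```

```text
22.325 [ 0.4709 -0.1751  0.2295] yaw -0.233 toolx [ 0.9729 -0.231  -0.0093] toolz [-0.0086  0.0037 -1.    ] F [ 0.4643 -0.4145 -3.8941] w 0.0067 q [-0.2926  0.2185  0.6143  1.9878 -0.1512  0.9889  0.1619]
```

View pics/prehang.png

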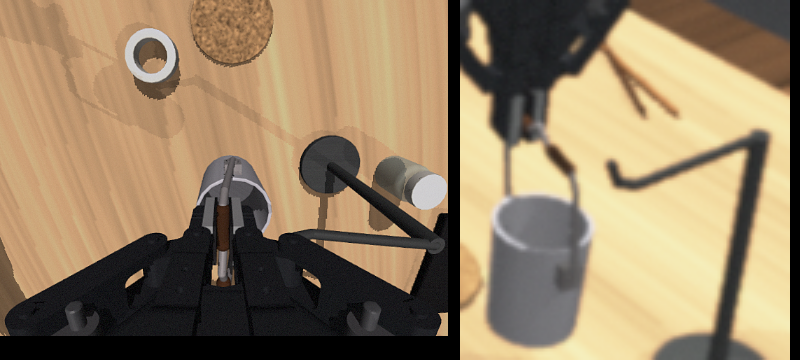

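The pail hangs upright from the grip. In the wrist view the kink is near crop (224,262) and the hook rod runs from (310,236) to the post top at (438,245). In the side view the tip is at crop (613,165) and the kink at (538,130). I'll work out the lateral offset from the rod.

```bash
python3 - <<'E'
from h import *
np.set_printoptions(precision=4,suppress=True)
w=load('wrist');s=load('side')
W=lambda u,v:(u/.7,v/.7);S=lambda u,v:(340+(u-460)/3,215+v/3)
# rod centreline in wrist pic: dark mask columns
print('kink',tri(w,W(224,262),s,S(538,132)),onz(w,W(224,262),.254),onz(w,W(224,284),.246),onz(w,W(223,226),.246))
P=onz(w,W(438,245),.217);print('post wrist',P,'side',onz(s,S(760,138),.219))
for px,z in((300,.204),(320,.206),(360,.210),(400,.213)):
    col=int(px/.7);c=w['img'][320:365,col].max(1);r=np.where(c<75)[0]+320;print(px,r.min(),r.max(),onz(w,(col,(r.min()+r.max())/2),z))
print('posttop tri',tri(w,W(438,245),s,S(760,138)))
print('grip l side?',tri(w,W(223,282),s,S(560,160)))
E
```

```text
kink (array([ 0.4661, -0.1988,  0.2491]), np.float64(0.0013217504599471852)) [ 0.4665 -0.1947  0.254 ] [ 0.4613 -0.2165  0.246 ] [ 0.4701 -0.177   0.246 ]
post wrist [ 0.6185 -0.2486  0.217 ] side [ 0.6125 -0.2517  0.219 ]
300 330 364 [ 0.5179 -0.2287  0.204 ]
320 328 364 [ 0.5328 -0.2304  0.206 ]
360 333 347 [ 0.5617 -0.2314  0.21  ]
400 320 352 [ 0.5906 -0.2347  0.213 ]
posttop tri (array([ 0.618 , -0.2486,  0.2161]), np.float64(0.00189655621668321))
grip l side? (array([ 0.4621, -0.2204,  0.2419]), np.float64(0.005225840863886646))
```

Call:
send_rows(
  motion=[
    {"dp":[0.007,-0.002,0.002],"rot":[0,0,-0.02],"grip":0.0},
    {"dp":[0.015,-0.005,0],"rot":[0,0,-0.02],"grip":0.0},
    {"dp":[0.018,-0.006,0],"rot":[0,0,0],"grip":0.0},
    {"dp":[0.015,-0.005,0],"rot":[0,0,0],"grip":0.0},
    {"dp":[0.01,-0.004,0],"rot":[0,0,0],"grip":0.0},
    {"dp":[0,0,0],"rot":[0,0,0],"grip":0.0},
    {"dp":[0,0,0],"rot":[0,0,0],"grip":0.0},
  ],
)

```text
clock: 23.3
tcp_pos: [0.5429, -0.1967, 0.2313]
orientation: [-3.11, 0.431, 0.012]
contact_force: [0.1, -0.5, -2.8]
grip_width: 0.0064
```

```bash
python3 -c "
from h import *
o=st();R=cv2.Rodrigues(o['orientation'])[0];print('kink est',o['tcp_pos']+.0268*R[:,1]+[0,0,.0235])"
```

```text
23.3 [ 0.5429 -0.1967  0.2313] yaw -0.275 toolx [ 0.9623 -0.272  -0.0079] toolz [-0.0073  0.0031 -1.    ] F [ 0.1183 -0.4934 -2.8342] w 0.0064 q [-0.232   0.3613  0.6069  1.82   -0.2363  1.0412  0.1913]
kink est [ 0.5356 -0.2225  0.2548]
```

Call:
send_rows(
  motion=[
    {"dp":[-0.004,0.001,-0.005],"rot":[0,0,0],"grip":0.0},
    {"dp":[0,0,-0.01],"rot":[0,0,0],"grip":0.0},
    {"dp":[0,0,-0.01],"rot":[0,0,0],"grip":0.0},
    {"dp":[0,0,-0.008],"rot":[0,0,0],"grip":0.0},
    {"dp":[0,0,-0.004],"rot":[0,0,0],"grip":0.0},
    {"dp":[0,0,0],"rot":[0,0,0],"grip":0.0},
  ],
)

```text
clock: 24.05
tcp_pos: [0.5369, -0.1949, 0.1911]
orientation: [-3.109, 0.431, 0.015]
contact_force: [0.4, -0.2, -1.7]
grip_width: 0.0065
```

```bash
python3 -c "
from h import *
o=st();R=cv2.Rodrigues(o['orientation'])[0];print('kink est',o['tcp_pos']+.0268*R[:,1]+[0,0,.0235],o['moment'])"
```

```text
24.05 [ 0.5369 -0.1949  0.1911] yaw -0.276 toolx [ 0.9622 -0.2722 -0.0098] toolz [-0.0089  0.0044 -1.    ] F [ 0.3591 -0.2212 -1.6753] w 0.0065 q [-0.2152  0.3984  0.5878  1.8726 -0.2673  0.9593  0.218 ]
kink est [ 0.5296 -0.2207  0.2145] [ 0.1361 -0.0591 -0.0116]
```

Call:
send_rows(
  motion=[
    {"dp":[0,0,-0.003],"rot":[0,0,0],"grip":0.0},
    {"dp":[0,0,-0.002],"rot":[0,0,0],"grip":0.0},
    {"dp":[0,0,0],"rot":[0,0,0],"grip":0.0},
  ],
)

```text
clock: 24.42
tcp_pos: [0.5377, -0.1956, 0.1867]
orientation: [-3.109, 0.432, 0.011]
contact_force: [-0.8, 0.2, -1.4]
grip_width: 0.0068
```

```bash
python3 - <<'E'
from h import *
o=st()
w=grab('wrist','w_h.png');s=grab('side','s_h.png')
a=cv2.resize(cv2.cvtColor(w['img'],4)[240:480,160:560],None,fx=1,fy=1);b=cv2.resize(cv2.cvtColor(s['img'],4)[230:330,360:450],None,fx=4,fy=4)
i=np.zeros((400,800,3),np.uint8);i[:240,:400]=a;i[:,420:780]=b;cv2.imwrite('pics/hang.png',i)
E
```

```text
24.425 [ 0.5377 -0.1956  0.1867] yaw -0.276 toolx [ 0.9621 -0.2724 -0.0076] toolz [-0.0069  0.0035 -1.    ] F [-0.7687  0.1714 -1.3813] w 0.0068 q [-0.212   0.4043  0.5853  1.876  -0.272   0.9488  0.2222]
```

Call:
send_rows(
  motion=[
    {"dp":[0,0,-0.003],"rot":[0,0,0],"grip":0.0},
    {"dp":[0,0,-0.002],"rot":[0,0,0],"grip":0.0},
    {"dp":[0,0,0],"rot":[0,0,0],"grip":0.0},
  ],
)

```text
clock: 24.9
tcp_pos: [0.5388, -0.198, 0.1841]
orientation: [-3.111, 0.434, 0.005]
contact_force: [-1.1, -0.3, 1.1]
grip_width: 0.0071
```

```bash
python3 - <<'E'
from h import *
o=st();print(o['moment'])
w=grab('wrist','w_h.png');s=grab('side','s_h.png')
a=cv2.resize(cv2.cvtColor(w['img'],4)[240:480,160:560],None,fx=1,fy=1);b=cv2.resize(cv2.cvtColor(s['img'],4)[230:330,360:450],None,fx=4,fy=4)
i=np.zeros((400,800,3),np.uint8);i[:240,:400]=a;i[:,420:780]=b;cv2.imwrite('pics/hang.png',i)
E
```

```text
24.9 [ 0.5388 -0.198   0.1841] yaw -0.277 toolx [ 0.9618 -0.2737 -0.0031] toolz [-0.0029  0.0009 -1.    ] F [-1.1008 -0.3064  1.1434] w 0.0071 q [-0.2081  0.4084  0.5846  1.8774 -0.2749  0.9393  0.2261]
[-0.1597  0.3289 -0.0054]
```

View pics/hang.png

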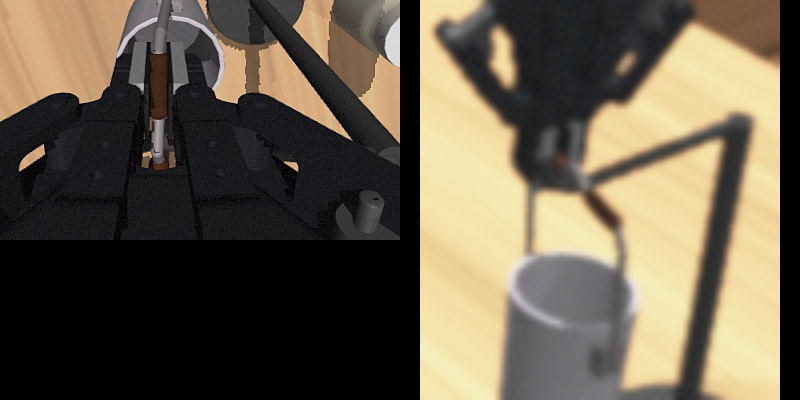

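The weight is off the tool (Fz from -2.7 to +1.1 N), and the rod passes under the kink in the side view near (585,182). I'll release slowly and go straight up.

Call:
send_rows(
  motion=[
    {"dp":[0,0,0],"rot":[0,0,0],"grip":0.012},
    {"dp":[0,0,0],"rot":[0,0,0],"grip":0.02},
    {"dp":[0,0,0],"rot":[0,0,0],"grip":0.03},
    {"dp":[0,0,0],"rot":[0,0,0],"grip":0.035},
    {"dp":[0,0,0],"rot":[0,0,0],"grip":0.035},
  ],
)

```text
clock: 25.62
tcp_pos: [0.5391, -0.1963, 0.1831]
orientation: [-3.11, 0.431, 0.006]
contact_force: [-0.0, 0.5, -1.1]
grip_width: 0.0353
```

```bash
python3 - <<'E'
from h import *
o=st()
s=grab('side','s_h2.png');h=cv2.cvtColor(s['img'],cv2.COLOR_RGB2HSV);m=((h[...,1]<80)&(h[...,2]>50)&(h[...,2]<200)).astype(np.uint8);m[:,:370]=0;m[:,425:]=0;m[:285]=0;m[345:]=0
for c in cv2.findContours(cv2.morphologyEx(m,2,np.ones((3,3))),0,2)[0]:
    if cv2.contourArea(c)>150: print(cv2.boundingRect(c),cv2.minAreaRect(c))
# wire position: look at brown grips
b=((h[...,0]<15)&(h[...,1]>110)&(h[...,2]<110)).astype(np.uint8);b[:,:380]=0;b[:,430:]=0;b[:250]=0;b[300:]=0
for c in cv2.findContours(b,0,2)[0]: print('grip',cv2.boundingRect(c),cv2.contourArea(c))
E
```

```text
25.625 [ 0.5391 -0.1963  0.1831] yaw -0.276 toolx [ 0.9622 -0.2721 -0.0039] toolz [-0.0034  0.0023 -1.    ] F [-0.0144  0.5187 -1.061 ] w 0.0353 q [-0.2089  0.4093  0.5828  1.8783 -0.2763  0.9385  0.2263]
(377, 294, 48, 51) ((400.5, 319.0), (50.0, 47.0), 90.0)
grip (403, 280, 7, 7) 8.5
grip (389, 267, 8, 5) 1.5
```

Call:
send_rows(
  motion=[
    {"dp":[0,0,0.01],"rot":[0,0,0],"grip":0.035},
    {"dp":[0,0,0.015],"rot":[0,0,0],"grip":0.035},
    {"dp":[0,0,0.02],"rot":[0,0,0],"grip":0.035},
    {"dp":[0,0,0.03],"rot":[0,0,0],"grip":0.035},
    {"dp":[0,0,0.04],"rot":[0,0,0],"grip":0.035},
    {"dp":[0,0.03,0.03],"rot":[0,0,0],"grip":0.035},
    {"dp":[0,0.05,0],"rot":[0,0,0],"grip":0.035},
    {"dp":[0,0.05,0],"rot":[0,0,0],"grip":0.035},
    {"dp":[0,0,0],"rot":[0,0,0],"grip":0.035},
    {"dp":[0,0,0],"rot":[0,0,0],"grip":0.035},
    {"dp":[0,0,0],"rot":[0,0,0],"grip":0.035},
    {"dp":[0,0,0],"rot":[0,0,0],"grip":0.035},
  ],
)

```text
clock: 27.18
tcp_pos: [0.5389, -0.0686, 0.3447]
orientation: [-3.107, 0.446, -0.013]
contact_force: [-0.0, 0.4, -0.8]
grip_width: 0.0348
```

```bash
python3 - <<'E'
from h import *
o=st()
s=grab('side','s_f.png');f=grab('scene','c_f.png')
h=cv2.cvtColor(s['img'],cv2.COLOR_RGB2HSV)
def meas(s):
    h=cv2.cvtColor(s['img'],cv2.COLOR_RGB2HSV)
    m=((h[...,1]<80)&(h[...,2]>50)&(h[...,2]<200)).astype(np.uint8);m[:,:370]=0;m[:,425:]=0;m[:285]=0;m[350:]=0
    c=max(cv2.findContours(cv2.morphologyEx(m,2,np.ones((3,3))),0,2)[0],key=cv2.contourArea);print('pail',cv2.boundingRect(c))
meas(s)
a=cv2.resize(cv2.cvtColor(s['img'],4)[240:370,360:460],None,fx=4,fy=4);b=cv2.resize(cv2.cvtColor(f['img'],4)[140:230,210:310],None,fx=4,fy=4)
i=np.zeros((520,800,3),np.uint8);i[:,:400]=a;i[:360,400:]=b;cv2.imwrite('pics/final.png',i)
E
```

```text
27.175 [ 0.5389 -0.0686  0.3447] yaw -0.285 toolx [ 0.9596 -0.2812  0.0079] toolz [ 0.0086  0.0015 -1.    ] F [-0.0112  0.4497 -0.8209] w 0.0348 q [-0.4904  0.1692  0.5855  1.7591 -0.1011  1.2342 -0.1639]
pail (376, 294, 49, 56)
```

The picture limit is reached, so I'll do the last checks numerically: handle grips by triangulation, and stillness over a second.

Call:
send_rows(
  motion=[
    {"dp":[0,0,0],"rot":[0,0,0],"grip":0.035},
    {"dp":[0,0,0],"rot":[0,0,0],"grip":0.035},
    {"dp":[0,0,0],"rot":[0,0,0],"grip":0.035},
    {"dp":[0,0,0],"rot":[0,0,0],"grip":0.035},
    {"dp":[0,0,0],"rot":[0,0,0],"grip":0.035},
    {"dp":[0,0,0],"rot":[0,0,0],"grip":0.035},
    {"dp":[0,0,0],"rot":[0,0,0],"grip":0.035},
    {"dp":[0,0,0],"rot":[0,0,0],"grip":0.035},
  ],
)

```text
clock: 28.28
tcp_pos: [0.5388, -0.0689, 0.3443]
orientation: [-3.107, 0.447, -0.012]
contact_force: [0.1, -0.1, 0.3]
grip_width: 0.0349
```

```bash
python3 - <<'E'
from h import *
np.set_printoptions(precision=4,suppress=True)
s0=load('side')['img'].astype(int);s=grab('side');f=grab('scene')
d=np.abs(s['img'].astype(int)-s0).max(2)[240:370,360:460];print('changed px >25:',(d>25).sum(),'max',d.max())
for n,g,(x0,y0,x1,y1) in(('side',s,(370,255,430,345)),('scene',f,(250,140,305,200))):
    h=cv2.cvtColor(g['img'],cv2.COLOR_RGB2HSV)[y0:y1,x0:x1]
    H,S,V=h[...,0],h[...,1],h[...,2]
    b=(V<125)&(S>95)&((H<14)|(H>172)); m=(S<75)&(V>60)&(V<235)
    k=V<60
    print(n)
    for r in range(b.shape[0] if n=='scene' else 50): print(''.join('B' if b[r,c] else '#' if k[r,c] else 'o' if m[r,c] else '.' for c in range(b.shape[1])))
E
```

```text
changed px >25: 0 max 7
side
............................................................
............................................................
............................................................
............................................................
............................................................
............................................................
............................................................
............................................................
..........................................................oo
........................................................oooo
.....................................................ooooooo
..................................................oooooooo..
...................BBB..........................oooooooo....
..................ooooB......................oooooooo.......
.................ooooooB...................ooooooo..........
.................oo##.#.B...............oooooooo............
.................ooo####B.............ooooooo...............
.................oooo####.o..o....
[... 4644 characters left out ...]
ooo#oooooooooo..............
###.................###ooooooo#oo#ooooooo..............
###..................###ooooooo#o#ooooooo..............
###..................###ooooooooooooooooo..............
####..................##ooooooooooooooooo..............
####..................###oooooooooooooooo..............
####..................###ooooooooooooooo...............
####...................##ooooooooooooooo...............
#####..................o#oooooooooooooo................
#####....................ooooooooooooo.................
#####.....................oooooooooo...................
#####.###....................oooo......................
############o..........................................
```

```bash
python3 - <<'E'
from h import *
np.set_printoptions(precision=4,suppress=True)
f=load('scene');s=load('side')
for a in((272,154.5),(279.3,166.5)):
    for b in((405.5,283),(391.5,268.5)): print(a,b,tri(f,a,s,b))
E
```

```text
(272, 154.5) (405.5, 283) (array([ 0.5262, -0.2471,  0.2003]), np.float64(2.4842142494949678e-05))
(272, 154.5) (391.5, 268.5) (array([ 0.5273, -0.2231,  0.2199]), np.float64(0.022795539892810954))
(279.3, 166.5) (405.5, 283) (array([ 0.5364, -0.2232,  0.1809]), np.float64(0.025243626626944383))
(279.3, 166.5) (391.5, 268.5) (array([ 0.5374, -0.1988,  0.2013]), np.float64(0.0011098300313212048))
```

```bash
python3 -c "
from bench import hand_in
print(hand_in())"
```

```text
the job is handed in; nothing more can be done
None
```

The pail is hanging on the stand's hook by its wire handle, and I handed the job in at about 28 s on the robot's clock. `hand_in()` gives no verdict.

**What I did**
- I lifted the aluminium pail out of the box with its handle folded. I turned it so the handle pointed to +y, stood it about 4 mm from the mat's centre and let go.
- I raised the handle with the closed, tilted fingers. Once it was free it stood at about 1.46 rad.
- I carried the pail by the +y grip, set the kink over the hook and released.

**Last checks**
- **Position:** the two grips triangulate to a midpoint of (0.532, -0.223, 0.201). That puts the kink within a few mm of my estimate of the hook seat, (0.530, -0.2225). Both grips are at nearly the same height.
- **Stillness:** two side pictures about 1 s apart showed no change around the pail.
- **Clearance:** the gripper is about 0.16 m higher and 0.13 m to the side, with the measured force near zero.

**Did not agree, or not checked**
- **Camera disagreement:** the scene and side cameras differed by about 7 mm in y for points on the mat and the stand, more than the stated 2 mm calibration. I used averages, and the wrist view agreed with them.
- **Final picture:** I could not view one because the 12-picture limit was reached, so the last checks are numerical only.
- **Tins, jar and tape:** I did not measure these again at the end. None of the force readings showed contact with them.

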